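# Hold a spring-tipped gauge probe on the marked spot of a sloping test plate

## Robot

A 6-joint arm with a two-finger parallel gripper is mounted at the origin on a cart in front of the work surface, level with it; the furniture and walls round the work are solid. World frame = base frame: x ahead of the robot, y to its left, z up, the work surface at z = 0. Lengths are in mm, angles in degrees, forces in N, time in s.
With the tool pointing down it reaches from about 425 to 950 mm from the base axis. Payload 14.7 kg.
Tool frame: the origin (TCP) lies on the centre line of the jaws, within the pads' length; the fingertips stand 25 mm ahead of it and the grasp point (between the pads) lies 6 mm ahead of it; z points along the fingers, y is the line along which they close (so a half turn about z gives the same grasp; the last joint's range is limited). The gripper opens to 85 mm and grips with 20 to 120 N. Pads are 22 mm wide; open, the fingers measure 114 mm over their backs; the gripper's body (76 mm by 85 mm) begins 54 mm behind the grasp point. The pads swing forward as they close: fully open they stand 13 mm farther back than shut.
Start: joints at [-69.821, 27.513, 91.461, -0, 61.026, -2.67], TCP at [252.418, -598.98, 256.297] pointing down, gripper open.
Joint ranges: [-157.49, 157.49], [-46.99, 117.5], [13.45, 153.17], [-89.5, 269.5], [5.16, 153.95], [-167.48, 167.48]. Speed limits (degrees/s): [108.29, 108.29, 136.94, 172.46, 172.46, 172.46].

## Interface

Orientations are given as [roll, pitch, yaw] about the fixed x, y, z axes, in that order (R = Rz(yaw) Ry(pitch) Rx(roll)).
In Python, from plant import env, eyes, solver, workorder gives the robot as it stands (env), with the cameras (eyes), the kinematics (solver) and the job (workorder). Calls block until the motion is done:
- env.goto(position, orientation): joint-space move of the TCP to a pose.
- env.move_straight(position, frame=None, velocity=150): straight line of the TCP; frame=None keeps the orientation; velocity is the mean speed in mm/s.
- env.move_joints(angles): joint-space move.
- env.grip(opening): finger opening in mm; the grip force is fixed at half the most; returns when the fingers have stopped.
- env.wait(seconds).
- solver.ik(position, orientation): joint angles nearest the present ones, or None.
- env.get_state(): the state.
- eyes.snapshot(name): name is "scene" or "side" or "wrist"; returns the picture (420x560x3 uint8, blue, green, red); there is no depth.
- eyes.camera_model(name): a dict with "K" (3x3 intrinsics, pixels), "camera_from_world" (4x4, takes a point from world to camera coordinates). Camera axes: x right, y down, z forward; pixel columns grow to the right and rows downward; lengths in mm; the calibration is good to about 2 mm. A picture is of the moment at which its call begins: read the wrist's pose just before it. camera_model takes no time and is no camera call; for the wrist camera it gives the pose at the moment of the call.
A pose or a line that the arm cannot do raises env.Unreachable and nothing moves.
- workorder.job_done(): hands the job in; it is judged then, once.
The state is a dict: "time_s": time; "joint_pos": joint angles; "joint_velocities": joint speeds; "joint_torque": joint torques, N m; "tool_pos": TCP position; "eef_rot": TCP orientation; "contact_force": force on the tool from outside, world axes, zero at the start; "ft_torque": the same for the moment, N m; "gripper_width": finger opening in mm; "finger_force": force on a finger pad.
Only numpy, scipy, OpenCV 4.12 (cv2) and the standard library are available. Lean on these libraries where they do the work, as an engineer would, in place of code of your own. Each camera call takes 0.05 s, during which the arm holds its last target. There are 200 camera calls.

## Task

Lift the yellow gauge probe out of its white holder and set its small round foot inside the blue ring on the sloping copper-coloured test plate, with the probe square to the plate and pressed lightly, so that its spring tip is about half-way in. Do not touch the silver plate's stand or shift anything else, and finish while still holding the probe steady on the spot, without letting go.

Things in the scene. Friction and masses are not known exactly. Their poses are not given: they have to be found in the camera images.
- probe: Gauge probe, 173 mm, 0.13 kg, upright in the holder, tip down. z: along it from tip to handle; origin: on the axis at the lower end of the steel sleeve. Along z: sleeve, 12 mm diameter, 0 to 70 mm; black collar, 32 mm diameter, to 76 (rests on the holder); yellow handle, 24 x 24 mm, sides along x and y, to 152; cap to 155. Unpressed, the spring tip ends at z = -18 mm.
- probe_foot (a point): Centre of the flat end of the spring tip, a foot of 10 mm diameter; 18 mm below the probe's origin when the spring is out, moves up into the probe when pressed. z axis as the probe's.
- probe_tip (a joint): How far the spring tip is pressed into the probe: 0 out, 0.010 m fully in (hard stop). Spring force = 600 N/m x (value + 0.002 m): 1.2 N at first contact, 4.2 N at 5 mm, 7.2 N at the stop.
- probe_holder: Probe holder fixed to the cart: dark base plate 70 x 70 x 12 mm, white block 46 x 46 mm up to 105 mm height with a vertical hole of 17 mm diameter right through its middle. Origin: centre of its underside. The probe's tip end hangs 88 mm below the holder's top, so the probe must rise 90 mm to come free.
- copper_stand: Stand with a copper-coloured metal plate: grey base 96 (x) x 84 (y) x 20 mm, on it a 76 x 76 x 14 mm plate sloping 0.42 rad (24 deg), low edge at the stand's -x side, high edge 74 mm up. A blue ring (30 mm outside, 24 inside) marks the middle of its face. 0.9 kg, loose. Origin: centre of underside; z up, x from low to high side. The one to measure.
- copper_stand_spot (a point): Centre of the blue ring on the face of the copper-coloured plate; its z axis points straight out of the face (up and toward the stand's low side), x uphill along the face.
- silver_stand: Stand with a silver-coloured metal plate: grey base 96 (x) x 84 (y) x 20 mm, on it a 76 x 76 x 14 mm plate sloping 0.42 rad (24 deg), low edge at the stand's -x side, high edge 74 mm up. A blue ring (30 mm outside, 24 inside) marks the middle of its face. 0.9 kg, loose. Origin: centre of underside; z up, x from low to high side. Not to be touched.
- timer: White laboratory timer, 44 x 60 x 16 mm, lying on the cart. Origin: centre of its underside. Bystander.
- strips_0: Small white bottle with a green-blue cap, 33 mm diameter, 60 mm tall, at the back of the cart. Origin: centre of its underside. Bystander.
- vial_1: Small pale bottle with a green cap, 22 mm diameter, 49 mm tall, at the back of the cart. Origin: centre of its underside. Bystander.

How it is judged (in metres and radians):
On the way:
1. the probe is lifted out of its holder, its foot above the holder's top (z of probe_foot in the frame of probe_holder above 0.106 m and contact force between the fingers and probe above 1 N), for 0.1 s.
At the end, for the whole second after the job is handed in: Probe held still by the gripper, off its holder; foot pressing on the copper-coloured plate with 1 to 9 N, within 7 mm of the ring's centre; probe within 0.15 rad of square to the plate; spring tip 2 to 8 mm in; copper stand within 12 mm of its start (distance between probe_foot and copper_stand_spot below 0.007 m and angle between the z axis of probe and the z axis of copper_stand_spot, either way round below 0.15 rad and value of joint probe_tip between 0.002 and 0.008 m and contact force between probe and copper_stand between 1 and 9 N and contact force between the fingers and probe above 1 N and contact force between probe and probe_holder below 0.1 N and linear speed of probe below 0.02 m/s and distance of copper_stand from where it was at the start of the episode below 0.012 m); the arm keeps its last pose, push and grip.
It fails at once if the robot or the probe touches the silver plate's stand (contact force between any of probe, the arm, the fingers and silver_stand above 0.3 N).
It fails at once if the probe is pressed hard on the copper-coloured plate's stand (over 15 N) (contact force between probe and copper_stand above 15 N).
It fails at once if the copper-coloured plate's stand is pushed more than 15 mm from its place (distance of copper_stand from where it was at the start of the episode above 0.015 m).
It fails at once if a bystander (timer, either bottle, silver plate's stand) is shifted by more than 15 mm (distance of any of timer, strips_0, vial_1, silver_stand from where it was at the start of the episode above 0.015 m).
It also fails if it takes over 40 s, if anything falls off the work surface, if the arm or the gripper's body presses on something with over 40 N, if the wrist force passes 120 N, or if a joint passes its speed limit or range.

## Working session

There is one attempt and no reset: what is moved stays moved. The work goes in short steps, each a Python script; the robot and the scene stay as the last script left them, time stands still between calls to the robot, and variables do not carry over. Pictures are saved under pics/ and viewed, at most 10 in all, crops included, and the job is handed in when it is done.

```bash
ls; mkdir -p pics
python3 - <<'E'
from plant import env, eyes, solver, workorder
import cv2,numpy as np
for n in("scene","side"):
    cv2.imwrite(f"pics/{n}0.png",eyes.snapshot(n))
    m=eyes.camera_model(n);T=np.array(m["camera_from_world"]);print(n,np.round(m["K"],1).tolist(),np.round(-T[:3,:3].T@T[:3,3]),np.round(T[2,:3],2))
print(env.get_state())
E
```

```text
pics
plant.py
scene [[473.7, 0.0, 286.1], [0.0, 473.7, 208.7], [0.0, 0.0, 1.0]] [125. 386. 706.] [ 0.55 -0.37 -0.75]
side [[437.9, 0.0, 277.4], [0.0, 437.9, 213.3], [0.0, 0.0, 1.0]] [ 181. -520.  548.] [ 0.49  0.67 -0.56]
{'time_s': 0.1, 'joint_pos': array([-6.98244124e+01,  2.75443512e+01,  9.14886713e+01, -1.02925502e-04,
        6.10248124e+01, -2.66927158e+00]), 'joint_velocities': array([-0.03923135, -0.0643151 ,  0.12270808, -0.16581306,  0.04294617,
        0.0307681 ]), 'joint_torque': array([ 1.64927219e-04, -9.52255297e+01, -4.31040716e+01, -3.94321648e-05,
        5.18787245e-03, -6.06618278e-05]), 'tool_pos': array([ 252.27136546, -598.70563672,  255.76774139]), 'eef_rot': array([-1.79942224e+02, -2.60351931e-03,  2.28449078e+01]), 'contact_force': array([-0.08412625,  0.12743738, -0.49009949]), 'ft_torque': array([-0.01018071,  0.04000118, -0.00876481]), 'finger_force': 0.0, 'gripper_width': 85.49642842091238}
```

View pics/scene0.png

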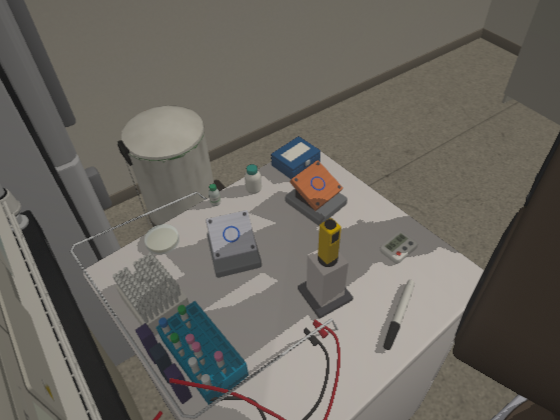

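View pics/side0.png

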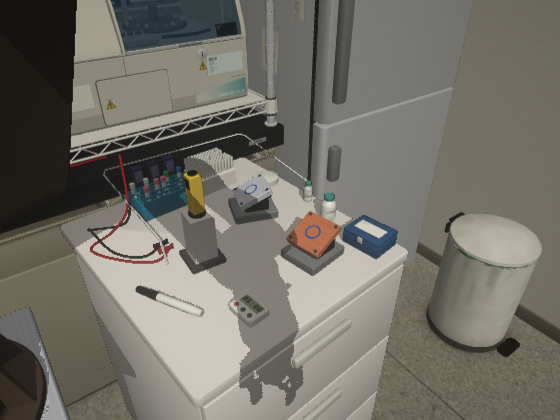

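Scene view: probe handle about (329,243), copper ring (318,183), silver ring (231,234). Side view: probe handle (195,193), copper ring (313,232), silver ring (251,188). Now I'll triangulate these.

```bash
cat > h.py <<'E'
import cv2,numpy as np
def P(m): return np.array(m["K"])@np.array(m["camera_from_world"])[:3]
def tri(ms,uvs):
    A=[]
    for m,(u,v) in zip(ms,uvs):
        p=P(m); A+=[u*p[2]-p[0],v*p[2]-p[1]]
    A=np.array(A); A/=np.linalg.norm(A[:,:3],axis=1)[:,None]
    X=np.linalg.lstsq(A[:,:3],-A[:,3],rcond=None)[0]
    e=[np.linalg.norm((lambda q:q[:2]/q[2])(P(m)@np.r_[X,1])-uv) for m,uv in zip(ms,uvs)]
    return X,np.round(e,2)
def proj(m,X):
    q=np.c_[np.atleast_2d(X),np.ones(len(np.atleast_2d(X)))]@P(m).T; return q[:,:2]/q[:,2:]
def onplane(m,uv,z):
    T=np.array(m["camera_from_world"]);c=-T[:3,:3].T@T[:3,3]
    d=T[:3,:3].T@np.linalg.inv(m["K"])@np.r_[uv,1]; return c+d*(z-c[2])/d[2]
def mask(im,lo,hi,near=None,r=60):
    k=cv2.inRange(cv2.cvtColor(im,cv2.COLOR_BGR2HSV),np.array(lo),np.array(hi))
    if near is not None:
        c=np.zeros_like(k);cv2.circle(c,tuple(int(x) for x in near),r,255,-1);k&=c
    return k
def biggest(k):
    return max(cv2.findContours(k,cv2.RETR_EXTERNAL,cv2.CHAIN_APPROX_NONE)[0],key=cv2.contourArea)
BLUE=((105,110,60),(130,255,255));COP=((3,120,90),(16,255,255));YEL=((20,140,80),(34,255,255))
def ring(im,near,r=14):
    return cv2.fitEllipse(cv2.convexHull(biggest(mask(im,*BLUE,near,r))))
E
python3 - <<'E'
from h import *
from plant import env, eyes, solver, workorder
I={n:cv2.imread(f"pics/{n}0.png") for n in("scene","side")};M=[eyes.camera_model(n) for n in I]
for nm,nr in(("cop",((318,183),(313,232))),("sil",((231,234),(251,188)))):
    e=[ring(I[n],p) for n,p in zip(I,nr)];print(nm,e,tri(M,[x[0] for x in e]))
ends=[]
for n,p in zip(I,((329,243),(195,193))):
    c=biggest(mask(I[n],*YEL,p,40));print(n,"yel",cv2.boundingRect(c),cv2.minAreaRect(c))
    k=biggest(cv2.morphologyEx(mask(I[n],*COP),cv2.MORPH_CLOSE,np.ones((5,5))));print(cv2.boundingRect(k),cv2.approxPolyDP(cv2.convexHull(k),3,True).reshape(-1,2).tolist())
    ends.append(cv2.minAreaRect(c)[0])
print("probe mid",tri(M,ends))
a=cv2.resize(I["scene"][150:320,280:380],None,fx=3.5,fy=3.5);b=cv2.resize(I["side"][160:275,175:350],None,fx=2.6,fy=2.6)
o=np.zeros((600,800,3),np.uint8);o[:595,:350]=a;o[:b.shape[0],350:350+min(450,b.shape[1])]=b[:,:450];cv2.imwrite("pics/c1.png",o)
E
```

```text
Traceback (most recent call last):
  File "h.py", line 25, in ring
    return cv2.fitEllipse(cv2.convexHull(biggest(mask(im,*BLUE,near,r))))
           ~~~~~~~~~~~~~~^^^^^^^^^^^^^^^^^^^^^^^^^^^^^^^^^^^^^^^^^^^^^^^^
cv2.error: OpenCV(4.12.0) /io/opencv/modules/imgproc/src/shapedescr.cpp:361: error: (-201:Incorrect size of input array) There should be at least 5 points to fit the ellipse in function 'fitEllipseNoDirect'
```

```bash
cat >> h.py <<'E'
def ring(im,near,r=14,t=25):
    i=im.astype(int);k=((i[...,0]-i[...,2])>t).astype(np.uint8)*255
    c=np.zeros_like(k);cv2.circle(c,tuple(int(x) for x in near),r,255,-1);k&=c
    pts=np.argwhere(k)[:,::-1].astype(np.float32)
    return cv2.fitEllipse(cv2.convexHull(pts))
E
cat > t.py <<'E'
from h import *
from plant import env, eyes, solver, workorder
I={n:cv2.imread(f"pics/{n}0.png") for n in("scene","side")};M=[eyes.camera_model(n) for n in I]
for nm,nr in(("cop",((318,183),(313,232))),("sil",((231,234),(251,188)))):
    e=[ring(I[n],p) for n,p in zip(I,nr)];print(nm,e,tri(M,[x[0] for x in e]))
ends=[]
for n,p in zip(I,((329,243),(195,193))):
    c=biggest(mask(I[n],*YEL,p,40));print(n,"yel",cv2.boundingRect(c),cv2.minAreaRect(c))
    k=biggest(cv2.morphologyEx(mask(I[n],*COP),cv2.MORPH_CLOSE,np.ones((5,5))));print(cv2.boundingRect(k),cv2.approxPolyDP(cv2.convexHull(k),3,True).reshape(-1,2).tolist())
    ends.append(cv2.minAreaRect(c)[0])
print("probe mid",tri(M,ends))
a=cv2.resize(I["scene"][150:320,280:380],None,fx=3.5,fy=3.5);b=cv2.resize(I["side"][160:275,175:350],None,fx=2.6,fy=2.6)
o=np.zeros((600,800,3),np.uint8);o[:595,:350]=a;o[:b.shape[0],350:350+min(450,b.shape[1])]=b[:,:450];cv2.imwrite("pics/c1.png",o)
E
python3 t.py
```

```text
cop [((317.4272155761719, 183.02056884765625), (12.222895622253418, 14.6547269821167), 121.88178253173828), ((312.4508056640625, 231.62738037109375), (12.113924026489258, 15.277300834655762), 71.65035247802734)] (array([622.85361573, -24.09839427,  57.89490885]), array([0.13, 0.13]))
sil [((230.74435424804688, 233.72442626953125), (16.356891632080078, 17.434751510620117), 75.8290786743164), ((250.23797607421875, 188.96841430664062), (7.868626117706299, 13.925084114074707), 57.92245864868164)] (array([613.49818149, 175.23125814,  57.80002708]), array([0.29, 0.24]))
scene yel (318, 222, 23, 42) ((328.2561340332031, 242.69509887695312), (20.540266036987305, 40.85967254638672), 6.34019136428833)
(291, 161, 51, 49) [[318, 161], [341, 189], [315, 209], [291, 180]]
side yel (184, 173, 21, 42) ((194.361572265625, 192.89230346679688), (42.04777526855469, 16.620655059814453), 82.87498474121094)
(287, 211, 54, 47) [[340, 227], [318, 257], [287, 238], [310, 211]]
probe mid (array([447.56740016,  95.19494868, 146.38593691]), array([0.33, 0.29]))
```

View pics/c1.png

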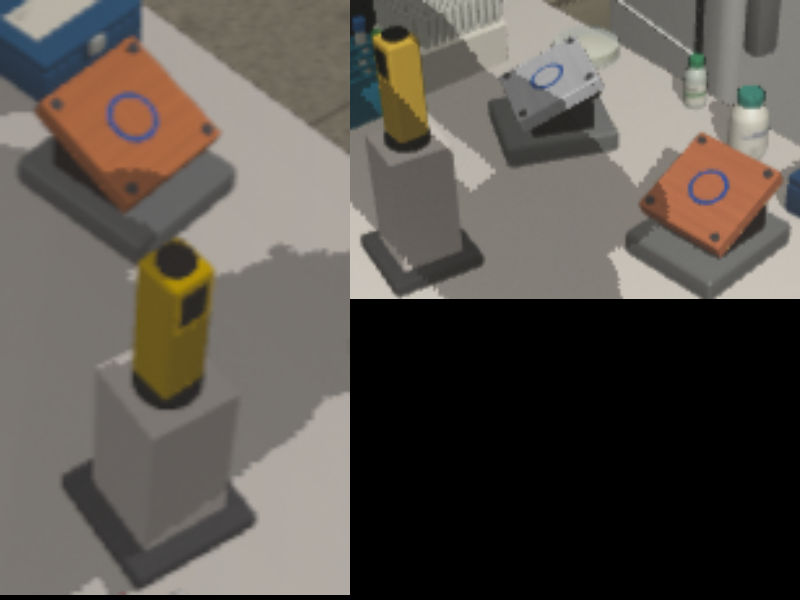

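Crop: ring, corner screws and handle are clear, and the ring height (58 mm) and handle mid height (146 mm) match the text. Next come the plate corners in 3D and wrist views over the probe and over the copper plate.

Run:
```python
from h import *
from plant import env, eyes, solver, workorder
M=[eyes.camera_model(n) for n in("scene","side")]
S=[(318,161),(341,189),(315,209),(291,180)];D=[(340,227),(318,257),(287,238),(310,211)]
X=[]
for a,b in zip(S,D):
    x,e=tri(M,[a,b]);X.append(x);print(np.round(x,1),e)
X=np.array(X)
c=X.mean(0);n=np.linalg.svd(X-c)[2][2];n*=np.sign(n[2]);print("c",c,"n",n,"tilt",np.degrees(np.arccos(n[2])),"az",np.degrees(np.arctan2(n[1],n[0])))
print([round(np.linalg.norm(X[i]-X[i-1]),1) for i in range(4)])
import json
out=[]
for i,p in enumerate(([447,95,400],[500,60,400],[600,-24,380])):
    for yaw in (30,0,60,90,-30):
        if solver.ik(p,[180,0,yaw]) is not None: break
    else: print("no",p);continue
    env.goto(p,[180,0,yaw]);env.wait(.3)
    m=eyes.camera_model("wrist");im=eyes.snapshot("wrist");cv2.imwrite(f"pics/w{i}.png",im)
    out.append({k:np.array(m[k]).tolist() for k in("K","camera_from_world")});print(p,yaw,env.get_state()["time_s"],env.get_state()["tool_pos"])
json.dump(out,open("w.json","w"))
o=np.hstack([cv2.imread(f"pics/w{i}.png") for i in range(len(out))]);cv2.imwrite("pics/wc.png",cv2.resize(o,None,fx=800/o.shape[1],fy=800/o.shape[1],interpolation=cv2.INTER_AREA))
```

```text
[662.2 -55.3  69.7] [0.15 0.15]
[601.3 -66.5  34.5] [0.31 0.33]
[587.4   8.8  37.7] [0.28 0.28]
[650.8  18.6  69.7] [0.24 0.23]
c [625.45611644 -23.61199875  52.89748061] n [-0.46051961 -0.0972848   0.8823023 ] tilt 28.07865180680389 az -168.07163990801286
[np.float64(74.8), np.float64(71.2), np.float64(76.6), np.float64(71.7)]
[447, 95, 400] 30 3.05 [447.06849173  94.84691077 399.9570947 ]
[500, 60, 400] 30 3.7583 [499.60488774  60.39140191 400.23449908]
[600, -24, 380] 30 4.7 [599.75916777 -23.43995755 380.51154912]
```

View pics/wc.png

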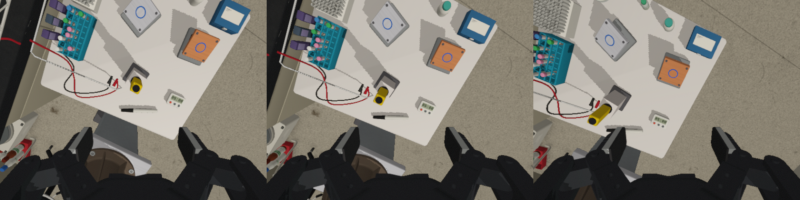

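Wrist views: the copper ring is at about (414,99), (378,120), (294,149) full-resolution in the three, and the probe is at (285,178) in the first. Refining from all of them.

Run:
```python
from h import *
from plant import env, eyes, solver, workorder
import json
W=json.load(open("w.json"));M=[eyes.camera_model(n) for n in("scene","side")]+W
I=[cv2.imread(f"pics/{n}.png") for n in("scene0","side0","w0","w1","w2")]
R=np.array([622.9,-24.1,57.9])
nr=[proj(m,R)[0] for m in M];e=[ring(i,p,18) for i,p in zip(I,nr)]
for p,x in zip(nr,e):print(np.round(p,1),np.round(x[0],1),np.round(x[1],1))
uv=[x[0] for x in e]
for s in((0,1),(2,4),(0,1,2,3,4)):print(s,tri([M[j] for j in s],[uv[j] for j in s]))
Q=[]
for j in range(5):
    c=biggest(cv2.morphologyEx(mask(I[j],*COP,nr[j],70),cv2.MORPH_CLOSE,np.ones((5,5))))
    q=cv2.approxPolyDP(cv2.convexHull(c),4,True).reshape(-1,2).astype(float);Q.append(q)
    if len(q)==4:
        h=np.array([onplane(M[j],x,58)[:2] for x in q]);d=np.roll(h,-1,0)-h;print(j,"edge az",np.round((np.degrees(np.arctan2(d[:,1],d[:,0]))+45)%90-45,1),"len",np.round(np.linalg.norm(d,axis=1)))
    else:print(j,len(q))
# handle outline
A=np.array([447.5,95.2])
for j in range(5):
    p=proj(M[j],[*A,150])[0];c=biggest(mask(I[j],*YEL,p,60))
    print(j,np.round(p,1),"yel rect",cv2.minAreaRect(c))
cr=[]
for j in (2,3,4):
    u,v=proj(M[j],[*A,150])[0].astype(int);cr.append(cv2.resize(I[j][max(v-40,0):v+60,u-40:u+26],None,fx=4,fy=4,interpolation=cv2.INTER_CUBIC))
    print("crop origin",u-40,max(v-40,0),"x4")
cv2.imwrite("pics/hc.png",np.hstack(cr))
```

```text
[317.5 183.1] [317.4 183. ] [12.2 14.7]
[312.6 231.5] [312.5 231.6] [12.1 15.3]
[420.2  99.9] [420.7  99.3] [18.7 23.6]
[378.4 121. ] [378.9 120.6] [18.1 21.5]
[292.7 154.4] [293.1 154. ] [17.8 20.1]
(0, 1) (array([622.85361573, -24.09839427,  57.89490885]), array([0.13, 0.13]))
(2, 4) (array([623.75051902, -24.16504771,  58.24976693]), array([0.02, 0.02]))
(0, 1, 2, 3, 4) (array([623.55059346, -24.22914179,  57.63913001]), array([0.12, 0.42, 0.3 , 0.25, 0.09]))
0 edge az [-8.4  9.  -5.5  8.9] len [89. 72. 88. 76.]
1 edge az [25.3  8.3 25.8  8.6] len [101.  76. 101.  77.]
2 edge az [ 8.4 -0.2  9.4  3.5] len [75. 73. 70. 74.]
3 edge az [ 8.1  0.9 11.   7.1] len [77. 69. 70. 72.]
4 edge az [10.   6.6 10.3 11. ] len [74. 67. 69. 67.]
0 [328.2 240.9] yel rect ((328.2561340332031, 242.69509887695312), (20.540266036987305, 40.85967254638672), 6.34019136428833)
1 [193.9 191.3] yel rect ((194.361572265625, 192.89230346679688), (42.04777526855469, 16.620655059814453), 82.87498474121094)
2 [284.  178.2] yel rect ((285.4000244140625, 179.20001220703125), (25.043960571289062, 29.516096115112305), 26.56505012512207)
3 [238.7 200.6] yel rect ((239.8000030517578, 201.40000915527344), (19.677398681640625, 34.882659912109375), 26.56505012512207)
4 [137.5 240.3] yel rect ((137.00001525878906, 240.50003051757812), (24.748737335205078, 55.86143493652344), 45.0)
crop origin 244 138 x4
crop origin 198 160 x4
crop origin 97 200 x4
```

View pics/hc.png

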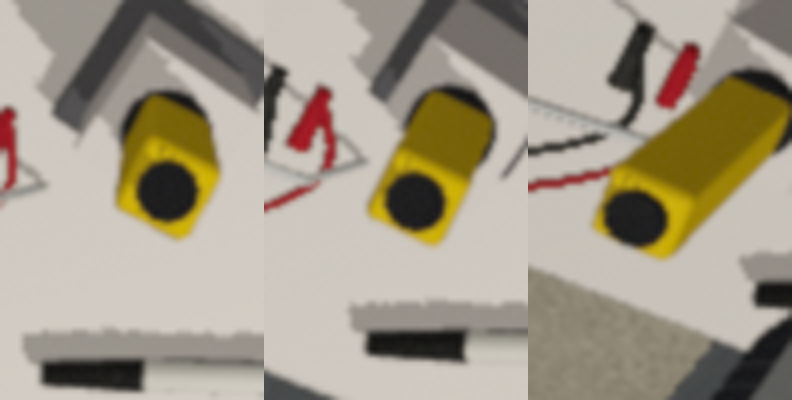

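The wrist crops show the handle's black cap at (285.4,185.4), (235.4,209.9), (123.4,254.4) full-resolution, with the top-face corners visible. Triangulating the cap centre and the handle's turn.

Run:
```python
from h import *
from plant import env, eyes, solver, workorder
import json
W=json.load(open("w.json"));I=[cv2.imread(f"pics/w{i}.png") for i in range(3)]
o=[(244,138),(198,160),(97,200)]
cap=[];nom=[(285.4,185.4),(235.4,209.9),(123.4,254.4)]
for i,p in zip(I,nom):
    g=i.max(2);k=((g<90)*255).astype(np.uint8);c=np.zeros_like(k);cv2.circle(c,tuple(int(round(x)) for x in p),10,255,-1)
    e=cv2.fitEllipse(cv2.convexHull(biggest(k&c)));cap.append(e[0]);print(np.round(e[0],1),np.round(e[1],1))
print("cap",tri(W,cap),tri(W,nom))
C=[[(117,205),(182,238),(218,172)],[(104,213),(172,245),(206,180)],[(65,225),(140,258),(167,200)]]
F=[[np.array(x)/4-.4+oo for x in c] for c,oo in zip(C,o)]
for k in range(3): print("corner",k,tri(W,[f[k] for f in F]))
for w,f in zip(W,F):
    h=[onplane(w,x,187)[:2] for x in f]
    print([ (round(float((np.degrees(np.arctan2(*(b-a)[::-1]))+45)%90-45),1),round(float(np.linalg.norm(b-a)),1)) for a,b in zip(h,h[1:])])
    print(np.round((h[0]+h[2])/2,1))
# ik options
from scipy.spatial.transform import Rotation as Ro
az=np.radians(9.5);t=.42
up=np.array([np.cos(az)*np.cos(t),np.sin(az)*np.cos(t),np.sin(t)]);n=np.array([-np.cos(az)*np.sin(t),-np.sin(az)*np.sin(t),np.cos(t)])
for a in range(0,360,30):
    x=np.cos(np.radians(a))*up+np.sin(np.radians(a))*np.cross(n,up);R=np.c_[x,np.cross(-n,x),-n]
    r=Ro.from_matrix(R).as_euler("xyz",degrees=True);q=solver.ik(np.array([623.5,-24.2,57.8])+n*140,r);print(a,np.round(r),None if q is None else np.round(q))
for y in range(0,360,30):
    q=solver.ik([447.5,95,160],[180,0,y]);print(y,None if q is None else np.round(q))
```

```text
[285.3 185.3] [14.1 14.5]
[235.5 210. ] [13.5 14.2]
[123.4 254. ] [13.2 15.7]
cap (array([448.18060266,  93.84863234, 187.89061644]), array([0.1 , 0.13, 0.04])) (array([448.22899794,  93.78854022, 188.2759442 ]), array([0.11, 0.16, 0.25]))
corner 0 (array([437.29882859, 103.8116443 , 184.36747226]), array([0.31, 0.12, 0.42]))
corner 1 (array([437.53658959,  82.64114266, 182.75668812]), array([0.23, 0.15, 0.18]))
corner 2 (array([458.96681577,  83.2375379 , 182.85955724]), array([0.54, 0.72, 0.85]))
[(2.3, 20.2), (2.5, 21.0)]
[448.6  94.1]
[(3.0, 21.1), (1.9, 21.9)]
[449.7  93.6]
[(2.2, 21.8), (0.5, 20.4)]
[450.2  92.6]
0 [180. -24.  10.] [-12.  19. 125.  33.  16.  39.]
30 [167. -21.  42.] [-12.  19. 125.  33.  16.   9.]
60 [159. -12.  72.] [-12.  19. 125.  33.  16. -21.]
90 [156.   0. 100.] [-12.  19. 125.  33.  16. -51.]
120 [159.  12. 127.] [-12.  19. 125.  33.  16. -81.]
150 [167.  21. 157.] [ -12.   19.  125.   33.   16. -111.]
180 [ 180.   24. -170.] [ -12.   19.  125.   33.   16. -141.]
210 [-167.   21. -138.] None
240 [-159.   12. -108.] [-12.  19. 125.  33.  16. 159.]
270 [-156.    0.  -81.] [-12.  19. 125.  33.  16. 129.]
300 [-159.  -12.  -53.] [-12.  19. 125.  33.  16.  99.]
330 [-167.  -21.  -23.] [-12.  19. 125.  33.  16.  69.]
0 [  8.  20. 122.  -0.  38.  98.]
30 [  8.  20. 122.  -0.  38.  68.]
60 [  8.  20. 122.  -0.  38.  38.]
90 [  8.  20. 122.  -0.  38.   8.]
120 [  8.  20. 122.  -0.  38. -22.]
150 [  8.  20. 122.   0.  38. -52.]
180 [  8.  20. 122.   0.  38. -82.]
210 [   8.   20.  122.    0.   38. -112.]
240 [   8.   20.  122.   -0.   38. -142.]
270 None
300 [  8.  20. 122.  -0.  38. 158.]
330 [  8.  20. 122.  -0.  38. 128.]
```

Cap at (448.2,93.8), z 188 (text says 190), handle turned about 2°. All checks agree, so I'll grasp and lift.

Run:
```python
from h import *
from plant import env, eyes, solver, workorder
def s(t):
    x=env.get_state();print(t,round(x["time_s"],2),np.round(x["tool_pos"],1),np.round(x["eef_rot"],1),np.round(x["contact_force"],1),round(x["gripper_width"],1),round(x["finger_force"],1))
r=[180,0,2]
env.goto([448.2,93.8,290],r);s("above")
env.move_straight([448.2,93.8,163]);env.wait(.2);s("down")
env.grip(15);s("grip")
env.move_straight([448.2,93.8,178],velocity=40);s("15 up")
env.move_straight([448.2,93.8,300],velocity=100);env.wait(.3);s("up")
for n in("scene","side"):cv2.imwrite(f"pics/{n}1.png",eyes.snapshot(n))
a=cv2.imread("pics/scene1.png")[60:340,200:440];b=cv2.imread("pics/side1.png")[60:340,100:370]
cv2.imwrite("pics/l.png",cv2.resize(np.hstack([a,b]),None,fx=1.56,fy=1.56))
```

```text
above 5.56 [449.4  93.8 290.8] [-1.8e+02 -1.0e-01  2.1e+00] [ 0.6 -0.4  0.8] 85.3 0.0
down 6.76 [448.7  93.8 163.7] [-1.8e+02 -1.0e-01  2.0e+00] [ 0.3  0.  -1.1] 85.8 0.0
grip 7.35 [448.2  93.8 163.1] [180.  -0.   2.] [-2.  -0.6  4.8] 23.4 58.6
15 up 7.88 [448.3  93.8 178.2] [-180.   -0.    2.] [-0.5  0.4 -1.7] 23.5 58.7
up 9.54 [448.1  93.8 299.8] [180.   0.   2.] [ 0.8  0.3 -2.8] 23.6 58.7
```

View pics/l.png

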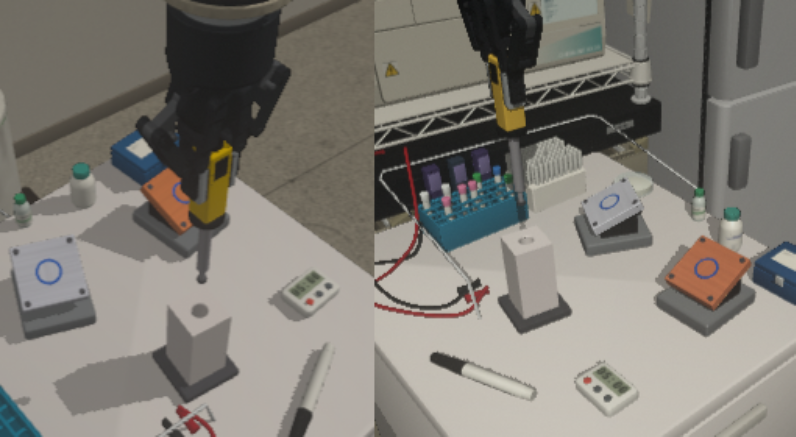

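The probe is out of the holder and held upright, with its foot near (329,239) in scene and (195,204) in side. Checking the foot offset, then moving above the ring.

```bash
cat >> h.py <<'E'
from scipy.spatial.transform import Rotation as Ro
az=np.radians(9.5);t=.42
up=np.array([np.cos(az)*np.cos(t),np.sin(az)*np.cos(t),np.sin(t)]);n=np.array([-np.cos(az)*np.sin(t),-np.sin(az)*np.sin(t),np.cos(t)])
lat=np.cross(n,up)
RPY=Ro.from_matrix(np.c_[up,np.cross(-n,up),-n]).as_euler("xyz",degrees=True)
SPOT=np.array([623.5,-24.2,57.8]);L=146.
def show(env,s):
    x=env.get_state();print(s,round(x["time_s"],2),np.round(x["tool_pos"],1),np.round(x["eef_rot"],1),"F",np.round(x["contact_force"],1),"Fn",round(float(x["contact_force"]@n),2),round(x["gripper_width"],1),round(x["finger_force"],1));return x
E
python3 - <<'E'
from h import *
from plant import env, eyes, solver, workorder
M=[eyes.camera_model(n) for n in("scene","side")]
print("foot",tri(M,[(329.5,238.8),(194.9,204.2)]),"expect 448,94,154")
show(env,"a")
env.goto(SPOT+n*(L+110),RPY);show(env,"high")
env.move_straight(SPOT+n*(L+25),velocity=120);env.wait(.4);x=show(env,"pre")
print("foot expected",x["tool_pos"]-n*L)
f=x["tool_pos"]-n*L
for k in("scene","side"):
    im=eyes.snapshot(k);cv2.imwrite(f"pics/{k}2.png",im);print(k,proj(eyes.camera_model(k),[f,SPOT]).round(1).tolist())
cr=[]
for k in("scene","side"):
    u,v=proj(eyes.camera_model(k),f)[0].astype(int);im=cv2.imread(f"pics/{k}2.png");cr.append(cv2.resize(im[v-70:v+50,u-40:u+40],None,fx=5,fy=5,interpolation=cv2.INTER_CUBIC));print("o",u-40,v-70)
cv2.imwrite("pics/p.png",np.hstack(cr))
E
```

```text
foot (array([449.19206507,  85.32979354, 134.51093783]), array([5.38, 4.69])) expect 448,94,154
a 9.64 [448.2  93.8 299.9] [180.   0.   2.] F [-0.5 -0.4 -1.5] Fn -1.14 23.4 58.7
high 10.43 [520.3 -41.2 291.5] [-179.9  -24.     9.4] F [ 0.2  0.7 -1.3] Fn -1.36 23.3 58.8
pre 11.69 [554.8 -35.8 214.3] [180.  -24.1   9.5] F [-0.5  0.4 -2. ] Fn -1.71 23.3 58.8
foot expected [613.49205024 -25.9513789   80.97514165]
scene [[321.7, 176.9], [317.3, 183.0]]
side [[309.8, 223.7], [312.8, 231.5]]
o 281 106
o 269 153
```

View pics/p.png

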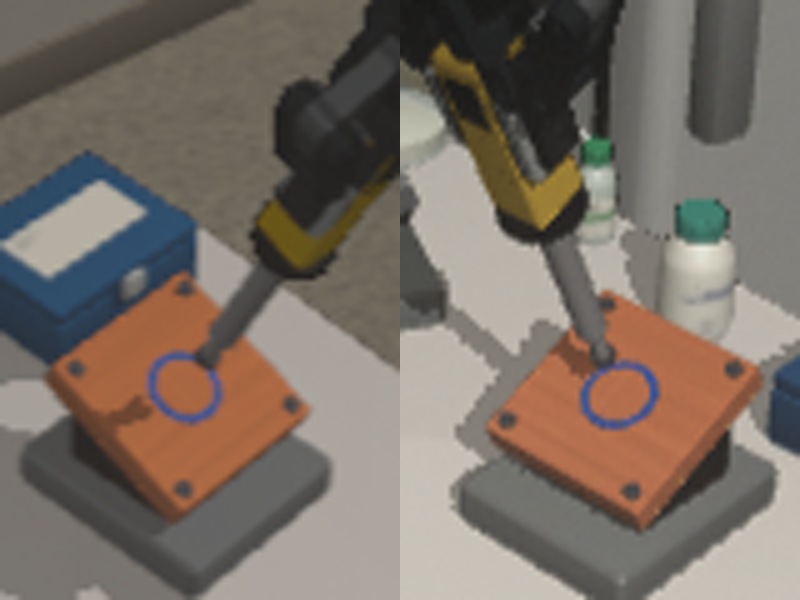

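Foot at about (322.4,177.0) in scene and (309.6,224.4) in side, within 1 px of prediction, so the grasp geometry is right. Now pressing down with force feedback.

Run:
```python
from h import *
from plant import env, eyes, solver, workorder
M=[eyes.camera_model(k) for k in("scene","side")]
print("foot tri",tri(M,[(322.4,177.0),(309.6,224.4)]))
def F(k=20):
    a=[]
    for _ in range(k): env.wait(.02);a.append(env.get_state()["contact_force"])
    return np.mean(a,0)
env.move_straight(SPOT+n*(L+6),velocity=60);env.wait(.3);f0=F();print("f0",f0.round(2))
for d in (3,2,1,0,-1,-2,-3,-4,-5,-6,-7,-8):
    env.move_straight(SPOT+n*(L+d),velocity=20);env.wait(.1);f=F(15)-f0;a=(env.get_state()["tool_pos"]-SPOT)@n-L
    print(d,round(a,2),f.round(2),"n",round(float(f@n),2))
    if f@n>3.9:break
show(env,"end")
e=env.get_state();p=e["tool_pos"]-SPOT;print("uphill/lateral err",p@up,p@lat)
cr=[]
for k,m in zip(("scene","side"),M):
    im=eyes.snapshot(k);u,v=proj(m,SPOT)[0].astype(int);cr.append(cv2.resize(im[v-60:v+60,u-40:u+40],None,fx=5,fy=5,interpolation=cv2.INTER_CUBIC));print("o",u-40,v-60,ring(im,(u,v),18)[0])
cv2.imwrite("pics/q.png",np.hstack(cr))
```

```text
foot tri (array([612.39672969, -26.92829514,  80.660734  ]), array([0.15, 0.15]))
f0 [ 0.05 -0.06 -1.71]
3 3.02 [-0.1   0.13  0.1 ] n 0.12
2 2.0 [-0.09 -0.11  0.25] n 0.27
1 1.02 [-0.24  0.    0.16] n 0.24
0 0.03 [-0.62  0.02  1.86] n 1.95
-1 -1.0 [-0.83  0.03  2.39] n 2.52
-2 -1.98 [-0.98 -0.32  2.9 ] n 3.07
-3 -2.98 [-1.12 -0.09  3.3 ] n 3.47
-4 -3.99 [-1.29 -0.31  3.85] n 4.06
end 17.74 [566.4 -33.8 187.5] [180.  -24.1   9.5] F [-1.1 -0.2  2.4] Fn 2.64 23.3 59.2
uphill/lateral err 0.025863350794679718 -0.018021986301405047
o 277 122 (317.3917541503906, 183.16171264648438)
o 272 171 (312.4385986328125, 231.6936492919922)
```

View pics/q.png

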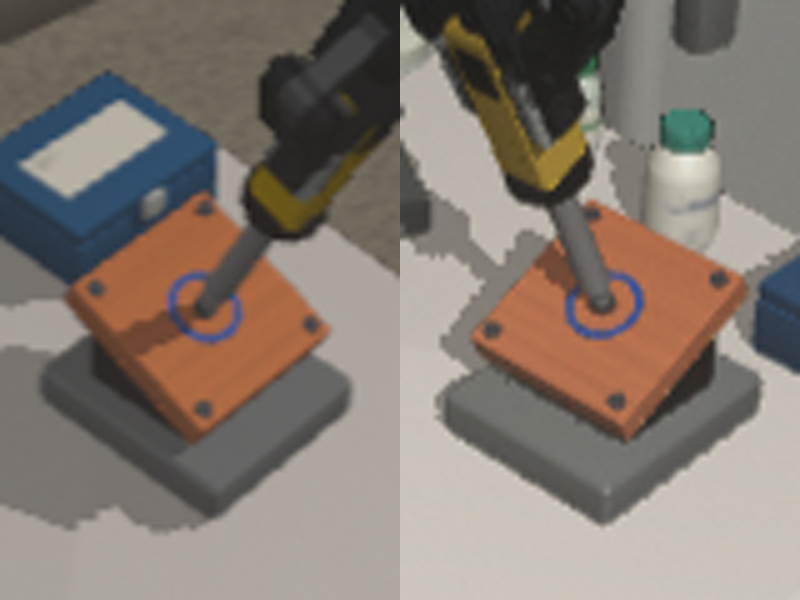

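The foot sits inside the ring near its centre, about (318,183) in scene and (312.6,231) in side. The ring hasn't moved, and 4.1 N means the tip is about 4.8 mm in. Handing in.

```bash
python3 -c "
from plant import env, eyes, solver, workorder
print(workorder.job_done())"
```

```text
the job is handed in; nothing more can be done
None
```

The job is handed in: the probe is held square on the copper plate inside the blue ring, pressed at about 4 N (tip about 5 mm in), with the copper stand not visibly shifted; the judging result was not shown.

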